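# Hang the painted sample panel on the drying rail

## Task

The blue panel in the plywood rack is freshly painted, so do not touch it with the fingers. Take the S-hook by its orange handle, feel its lower tip up through the panel's small hole without forcing it (light touches only, the paint chips), draw the panel out of the rack on the hook, and hang the hook with the panel on the bar of the drying rail, still and clear of everything else. Do not drop the panel or disturb the other things on the bench.

Things in the scene. Friction and masses are not known exactly. Their poses are not given: they have to be found in the camera images.
- s_hook: S-hook of 5 mm steel wire under an orange handle bar 86 (x) x 12 (y) x 24 (z) mm; 75 g. Origin: centre of the handle; grip it across y there. The wire lies in the x-z plane. It was set along a stiff slot in the handle (40 N moves it): its middle line W is at handle x = 0 +- 15 mm, differs each time and is NOT measured. No pose while the fingers hold it.
- hook_low (a point): Fixed point of the handle, 105 mm under its centre (not of the wire). Lower half, wire centre line, x from W, z from the handle's centre (mm): upright shank at x -10 from z -69 to -95; bend, a semicircle of radius 10, lowest at z -105; tip upright at x +10, its round end topping out at z -78.5. Tip and shank stand 20 mm apart, centre to centre.
- hook_high (a point): Fixed point of the handle, 41 mm under its centre. Upper half, x from W, z from the handle's centre (mm): stem at x 0 from the handle to z -29; bend, a semicircle of radius 12 about z -41, open towards -x and down: its tip ends at x -12, z -47; its other side is upright at x +12 down to z -49, then slants to the shank at x -10, z -69.
- stand: Wooden fork stand in which the hook starts, fixed; two uprights at x = +-38 mm, 76 mm apart, carry the ends of the handle in notches 14 mm wide and 10 mm deep, whose floor is at z 125 mm; the wire hangs free between the uprights. Lift the hook straight up. Origin: underside centre. The handle lies along its x.
- panel: Blue painted metal panel, 95 (x) x 50 (y) x 4 (z) mm, about 120 g, lying flat in the rack's slot. Origin: centre of its underside. It sticks out of the rack by about 43 to 47 mm at its -x end, where the hole is. In the slot it stands at most 4 mm short of the back stop and can be pushed home lightly; then it is rigid to pushes towards +x, up or down.
- panel_hole (a point): Centre of the panel's 9 mm round hole, at half thickness; 12 mm from the panel's -x edge (at panel x -35.5, y 0, z 2 mm).
- rack: Plywood rack, fixed, top at z 127 mm; slot open towards its own -x (roughly the robot), floor at z 115 mm, 6 mm high, 54 mm wide, from the mouth at x -27 to the back stop at x +25 mm; side walls from x -27 to +33, foot board 10 mm thick from x -47 to +53. Origin: underside centre. Panel's axes start within 0.02 rad of the rack's.
- rail: Drying rail, fixed: upright post (18 mm thick, 208 mm high, foot 90 mm across) at its origin, from which a steel bar of 8 mm diameter runs level along its -y to a free end, slightly upturned (by 5 mm, its top at 9 mm above the bar's axis). Origin: underside centre of the post.
- bar_mid (a point): Middle of the stretch to hang on: on the bar's axis, z 200 mm, 90 mm from the post's axis.
- bar_end (a point): Free end of the bar, on its axis at z 200 mm, 158 mm from the post's axis.
- tin_oil: Bystander: yellow tin, 68 mm across, 99 mm high. Origin: underside centre, as for all bystanders.
- bolt_jar: Bystander: brown jar with grey lid, 63 mm across, 79 mm high.
- tape_wide: Bystander: brown roll of tape, 92 mm across, 48 mm high.
- glue_bottle: Bystander: white bottle with yellow nozzle, 56 mm across, 163 mm high.
- wood_block: Bystander: beech block, 52 x 110 x 42 mm.
Not all that is in view belongs to the job. What is shaped like the s_hook but purple is not meant.

How it is judged:
By the outcome, as a careful person would: the job done as asked, in the order asked, and still so for the second after the job is handed in, with the robot touching nothing.
It also fails if it takes over 64 s, if anything falls off the work surface, if the arm or the gripper's body presses on something with over 40 N, if the wrist force passes 120 N, or if a joint passes its speed limit or range.

## Robot

A 7-joint arm with a two-finger parallel gripper is mounted at the origin on the work surface; the furniture and walls round the work are solid. World frame = base frame: x ahead of the robot, y to its left, z up, the work surface at z = 0. Lengths are in mm, angles in degrees, forces in N, time in s.
With the tool pointing down it reaches from about 425 to 875 mm from the base axis. Payload 8.4 kg.
Tool frame: the origin (TCP) lies on the front face of the gripper's body, between the roots of the fingers; the fingertips stand env.finger_overhang ahead of it and the grasp point (between the pads) lies 51 mm ahead of it (env.finger_overhang is the distance from the TCP to the fingertips, in mm); z points along the fingers, y is the line along which they close (so a half turn about z gives the same grasp; the last joint's range is limited). The gripper opens to 87 mm and grips with 3 to 60 N. Pads are 19 mm wide; open, the fingers measure 117 mm over their backs; the gripper's body (75 mm by 190 mm) begins 51 mm behind the grasp point.
Start: joints at [59.462, 19.091, 2.286, 83.961, -0.768, 76.965, -3.352], TCP at [273.185, -589.777, 292.246] pointing down, gripper open.
Joint ranges: [-147.57, 147.57], [-21.85, 119.76], [-74.77, 79.35], [14.55, 137.4], [-85.83, 265.84], [4.83, 119.75], [-152.11, 152.11]. Speed limits (degrees/s): [127.2, 127.2, 159.86, 159.86, 180, 180, 180].

## Interface

Orientations are given as a 3x3 rotation matrix whose columns are the frame's x, y, z axes.
In Python, from workcell import env gives the robot as it stands.
- The arm moves only by the shell command python3 -m pendant 'ROWS' [OPENING] [FORCE]. ROWS is JSON, a list of rows, each a list of 4 numbers: the shift along the tool's x, y, z in mm, then the turn about the tool's z in units of 5 degrees (1.0 is 5 degrees). In form: [[x, y, z, spin], ...]. A call has exactly 5 rows; each row shifts and turns the commanded pose from where the row before left it, along the tool's axes as they then stand; what a row does not reach is not made up. A row lasts 1/8 s, in which the tool goes at most 62.5 mm and 10.7 degrees, less where a joint would pass 70% of its speed; a pose out of reach is approached as far as the arm can. A call is refused whole if a number of a shift passes 62.5 or a number of a turn 1, either way. A call with a gripper value outside its range is refused whole. OPENING is the finger opening in mm, from 0 to 87, set as the call begins (- or left out, the last holds). The fingers move at their own pace and stop on an object; FORCE is the grip in N (left out, the last holds). Time passes only in rows, so rows that do not move let the fingers close, or fill a call up. It gives the time, the measured TCP pose, the force, the opening and the grip force at its end, in the units of the state.
- env.observe(): the state, without advancing time (a new reading comes with each control period).
- env.capture(name): name is "scene" or "top" or "wrist"; returns a dict with "pixels" (480x640x3 uint8, blue, green, red), "depth" (480x640 float32, mm along the optical axis (not along the pixel's ray), 0 where there is no reading), "fovy" (degrees; the focal length in pixels is half the picture's height over the tangent of half this angle, whatever the lens; pixels are square), "cx", "cy" (the principal point, pixels), "R" (3x3) and "t" (3): a world point X has camera coordinates R X + t; the wrist camera has in their place "mount" (4x4, takes a point from camera to tool coordinates, whose origin is the TCP and whose axes are the flange's). Camera axes: x right, y down, z forward; pixel columns grow to the right and rows downward; lengths in mm; the calibration is good to about 2 mm. The wrist camera is an equidistant fisheye: a pixel r from the principal point sees the ray r / f radians off the axis. A picture is of the moment at which its call begins: read the wrist's pose just before it.
- env.close_job(): hands the job in; it is judged then, once.
The state is a dict: "time": time; "joints": joint angles; "joint_vel": joint speeds; "effort": joint torques, N m; "position": TCP position; "eef_rot": TCP orientation; "ft_force": force on the tool from outside, world axes, zero at the start; "moment": the same for the moment, N m; "gripper_width": opening from 0.0 (shut) to 1.0 (fully open); "grip_force": force on a finger pad.
Only numpy, scipy, OpenCV 4.12 (cv2) and the standard library are available. Lean on these libraries where they do the work, as an engineer would, in place of code of your own. Each camera call takes 0.05 s, during which the arm holds its last target. There are 200 camera calls.

## Working session

There is one attempt and no reset: what is moved stays moved. The work goes in short steps, Python scripts to look and compute and a shell command to move; the robot and the scene stay as the last step left them, time stands still between calls to the robot, and variables do not carry over. Pictures are saved under pics/ and viewed, at most 10 in all, crops included, and the job is handed in when it is done.

```bash
ls; mkdir -p pics; cat > h.py <<'E'
import numpy as np, cv2
from workcell import env
def cap(n):
    s=env.observe(); c=env.capture(n); c['s']=s
    c['f']=240/np.tan(np.radians(c['fovy']/2)); return c
E
python3 - <<'E'
from h import *
s=env.observe(); print(s, env.finger_overhang)
ims=[]
for n in ('scene','top','wrist'):
    c=cap(n); print(n,c['fovy'],c['cx'],c['cy'],c.get('R'),c.get('t'),c.get('mount'))
    cv2.imwrite(f'pics/{n}0.png',c['pixels']); np.savez(f'{n}0.npz',**{k:v for k,v in c.items() if k!='s'})
E
```

```text
pics
{'time': 0.0, 'joints': array([59.46133081, 19.13103538,  2.28418106, 84.01290526, -0.7676932 ,
       76.96413297, -3.34946736]), 'joint_vel': array([ 0.00511007,  0.00714716, -0.04175692, -0.01755401,  0.01228374,
        0.02622454, -0.06184296]), 'effort': array([ 2.75555503e-04, -6.56365514e+01,  1.33488793e+00, -4.03794515e+01,
       -5.98966260e-02,  4.48407023e-02,  1.46211714e-04]), 'position': array([ 273.03938796, -589.47105717,  291.3514633 ]), 'eef_rot': array([[ 9.07362151e-01,  4.20349048e-01, -7.77987636e-04],
       [ 4.20349754e-01, -9.07361044e-01,  1.42137092e-03],
       [-1.08443759e-04, -1.61672509e-03, -9.99998687e-01]]), 'ft_force': array([ 0.47525619, -0.37861463, -0.06868742]), 'moment': array([ 0.02653931,  0.01279681, -0.00856073]), 'grip_force': 0.0, 'gripper_width': 1.0032026884265015} 69.7
scene 52.29468387884094 319.84612156362726 236.41962887499227 [[ 0.58931944 -0.80769105 -0.01837841]
 [-0.39323948 -0.26690097 -0.87984464]
 [ 0.70573742  0.52573667 -0.47490594]] [-264.11092837  287.43679921 1291.2938337 ] None
top 46.963477658147795 313.5740654013169 236.85709547779396 [[-0.00408646 -0.99996691 -0.00703487]
 [-0.99810373  0.00451073 -0.06138886]
 [ 0.06141856  0.00677067 -0.99808913]] [ -17.96002369  434.38639253 1568.69417934] None
wrist 65.70646984690485 313.913757753648 242.92429246818358 None None [[-3.62527131e-04 -9.67916087e-01 -2.51273392e-01  6.76332089e+01]
 [ 9.99999699e-01 -5.23294128e-04  5.72992553e-04 -3.50395618e-01]
 [-6.86098600e-04 -2.51273108e-01  9.67915985e-01 -9.33471022e+01]
 [ 0.00000000e+00  0.00000000e+00  0.00000000e+00  1.00000000e+00]]
```

View pics/scene0.png

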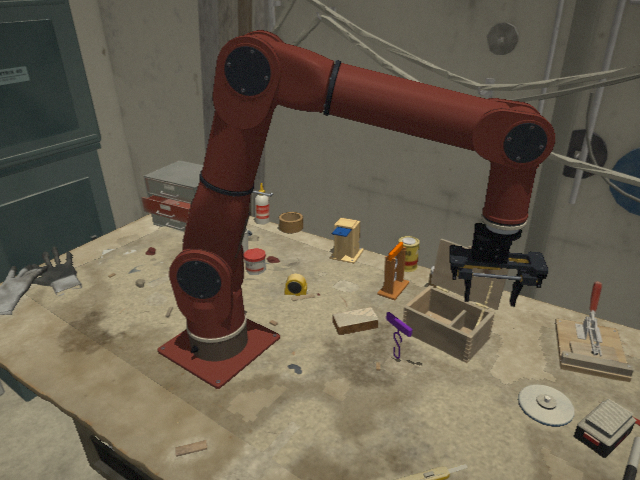

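View pics/top0.png

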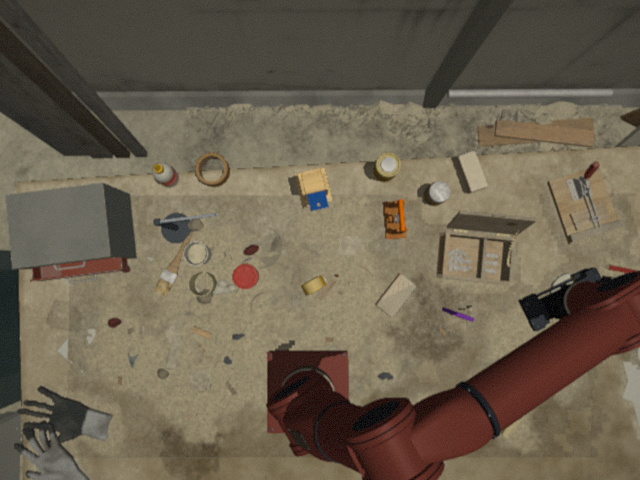

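The top view shows the rack with the blue panel at (317,190), the orange S-hook in its brown stand at (402,217) and the rail with its bar from (157,221) to (213,215). The bystanders are around them. Candidates for the hook are the orange handle at top (402,217) / scene (398,250), the purple decoy at top (458,314) / scene (398,323), and the orange-brown stand itself at top (393,222). I choose the orange handle.

```bash
cat >> h.py <<'E'
def ray(c,u,v):
    """origin, direction in world"""
    d=np.array([(u-c['cx'])/c['f'],(v-c['cy'])/c['f'],1.])
    if 'R' in c: R=c['R'].T; return -R@c['t'], R@d
    xy=np.array([u-c['cx'],v-c['cy']]); r=np.hypot(*xy); a=r/c['f']
    d=np.r_[xy/max(r,1e-9)*np.sin(a),np.cos(a)]
    M=c['mount']; Rt=c['s']['eef_rot']
    return c['s']['position']+Rt@M[:3,3], Rt@M[:3,:3]@d
def plane(c,u,v,z):
    o,d=ray(c,u,v); return o+d*(z-o[2])/d[2]
def tri(rs):
    A=0;b=0
    for o,d in rs:
        d=d/np.linalg.norm(d); P=np.eye(3)-np.outer(d,d); A=A+P; b=b+P@o
    X=np.linalg.solve(A,b); return X,[np.linalg.norm((np.eye(3)-np.outer(d,d)/(d@d))@(X-o)) for o,d in rs]
def proj(c,X):
    X=np.asarray(X,float)
    if 'R' in c: p=c['R']@X+c['t']; return c['cx']+c['f']*p[0]/p[2], c['cy']+c['f']*p[1]/p[2]
    M=c['mount']; p=M[:3,:3].T@(c['s']['eef_rot'].T@(X-c['s']['position'])-M[:3,3])
    r=np.hypot(p[0],p[1]); a=np.arctan2(r,p[2])*c['f']; return c['cx']+p[0]/r*a, c['cy']+p[1]/r*a
def hsv(c): return cv2.cvtColor(c['pixels'],cv2.COLOR_BGR2HSV)
def blobs(m,amin=20):
    n,l,st,ce=cv2.connectedComponentsWithStats(m.astype(np.uint8)); return [(st[i],ce[i]) for i in range(1,n) if st[i][4]>=amin],l
E
python3 - <<'E'
from h import *
C={n:cap(n) for n in ('scene','top')}
c=C['top']
for nm,(u,v,z) in dict(handle=(402,217,149),panel=(318,200,119),barend=(213,216,200),post=(157,221,200),tin=(387,167,99),jar=(203,284,79),tape=(211,169,48),glue=(163,173,163),block=(397,294,42),purple=(458,314,140)).items(): print(nm,plane(c,u,v,z).round(0))
a=c['pixels'][150:270,140:420]; b=C['scene']['pixels'][190:310,310:450]
a=cv2.resize(a,None,fx=2.8,fy=2.8,interpolation=3); b=cv2.resize(b,None,fx=2.1,fy=2.1,interpolation=3)
o=np.zeros((600,784,3),np.uint8); o[:336]=a; o[340:592,:294]=b
b=C['scene']['pixels'][170:260,225:345]; b=cv2.resize(b,None,fx=2.6,fy=2.6,interpolation=3); o[340:574,300:612]=b
cv2.imwrite('pics/crop1.png',o)
E
```

```text
handle [ 477. -253.  149.]
panel [527. -33. 119.]
barend [477. 234. 200.]
post [465. 376. 200.]
tin [ 619. -221.   99.]
jar [302. 283.  79.]
tape [626. 269.  48.]
glue [594. 372. 163.]
block [ 272. -252.   42.]
purple [ 223. -396.  140.]
```

View pics/crop1.png

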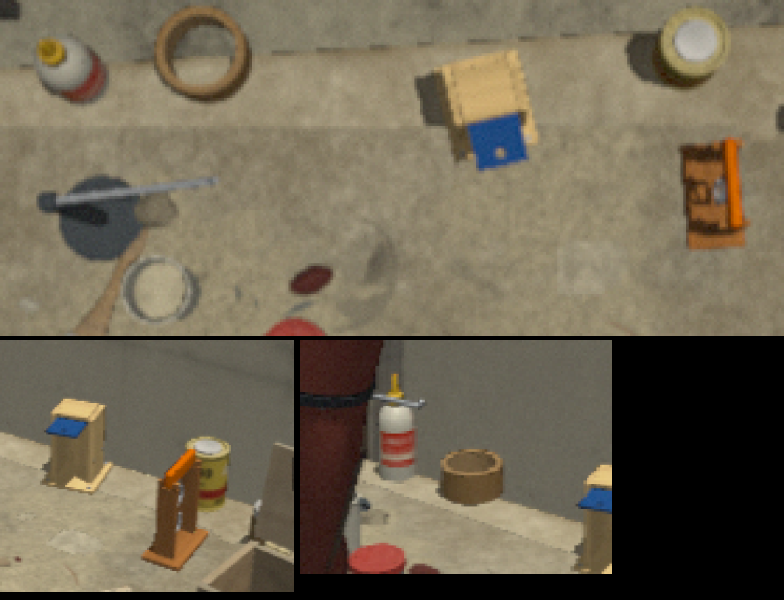

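The crop confirms the choice: the orange bar sits across the fork stand with the steel wire under it, crop (735,185). The panel's hole is at crop (501,153) and the bar tip at crop (215,181). Next I measure these from the two views.

```bash
python3 - <<'E'
from h import *
C={n:cap(n) for n in ('scene','top')}
R={}
for n,c in C.items():
    H=hsv(c)
    m=(H[...,0]>=5)&(H[...,0]<=14)&(H[...,1]>215)&(H[...,2]>170)
    for st,ce in blobs(m,15)[0]: 
        print(n,'orange',st,ce)
    m=(H[...,0]>=100)&(H[...,0]<=125)&(H[...,1]>170)&(H[...,2]>60)
    for st,ce in blobs(m,60)[0]: print(n,'blue',st,ce)
# scene orange pixels PCA
for n,c in C.items():
    H=hsv(c); m=((H[...,0]>=5)&(H[...,0]<=14)&(H[...,1]>215)&(H[...,2]>170)).astype(np.uint8)
    l=blobs(m,15); b=max(l[0],key=lambda t:t[0][4]); 
    lab=l[1]; i=lab[int(round(b[1][1])),int(round(b[1][0]))]
    ys,xs=np.where(lab==i); r=cv2.minAreaRect(np.c_[xs,ys].astype(np.float32)); print(n,r,cv2.boxPoints(r).round(1).tolist())
    R[n]=ray(c,*b[1])
    if n=='top':
        for p in cv2.boxPoints(r): print(plane(c,*p,149).round(1))
print(tri(R.values()))
E
```

```text
scene blue [332 227  19   9 102] [341.50980392 231.1372549 ]
top blue [308 192  19  18 222] [317.14864865 199.7972973 ]Traceback (most recent call last):
  File "<stdin>", line 14, in <module>
ValueError: max() iterable argument is empty
```

```bash
python3 - <<'E'
from h import *
R={}
for n in ('scene','top'):
    c=cap(n); H=hsv(c); p=(398,250) if n=='scene' else (402,212); print(n,H[p[1]-2:p[1]+3,p[0]-1:p[0]+2].reshape(-1,3)[::3].tolist())
    m=((H[...,0]>=6)&(H[...,0]<=16)&(H[...,1]>235)&(H[...,2]>140)).astype(np.uint8)
    l=blobs(m,10)
    b=min(l[0],key=lambda t:np.hypot(*(t[1]-p))); lab=l[1]; i=np.where((lab>0))
    ys,xs=np.where((lab>0)&(np.abs(np.arange(640)-b[1][0])<25)[None]&(np.abs(np.arange(480)-b[1][1])<30)[:,None])
    r=cv2.minAreaRect(np.c_[xs,ys].astype(np.float32)); print(n,len(xs),r,cv2.boxPoints(r).round(1).tolist())
    R[n]=ray(c,*r[0])
    if n=='top':
        for q in cv2.boxPoints(r): print(plane(c,*q,149).round(1))
    if n=='scene': pass
print(tri(R.values()))
E
```

```text
scene [[14, 255, 212], [14, 255, 165], [15, 255, 142], [15, 253, 138], [15, 255, 133]]
scene 70 ((395.8000183105469, 248.60000610351562), (5.600000381469727, 16.799999237060547), 36.869895935058594) [[388.5, 253.60000610351562], [398.6000061035156, 240.1999969482422], [403.1000061035156, 243.60000610351562], [393.0, 257.0]]
top [[15, 255, 206], [14, 255, 200], [15, 255, 205], [15, 255, 203], [14, 255, 201]]
top 108 ((401.3839111328125, 215.0492706298828), (30.223440170288086, 3.4689176082611084), 85.42607879638672) [[398.3999938964844, 200.10000610351562], [401.8999938964844, 199.8000030517578], [404.29998779296875, 230.0], [400.8999938964844, 230.3000030517578]]
[ 521.6 -244.   149. ]
[ 522.3 -253.1  149. ]
[ 442.9 -258.3  149. ]
[ 442.2 -249.2  149. ]
(array([ 482.82117433, -252.12607241,  146.76873791]), [np.float64(0.7681494702803581), np.float64(0.7681494702804281)])
```

```bash
python3 -m pendant '[[37.5,-33.5,0,0],[37.5,-33.5,0,0],[37.5,-33.5,0,0],[37.5,-33.5,0,0],[37.5,-33.5,0,0]]' 87; python3 -m pendant '[[37.5,-33.5,0,0],[37.5,-33.5,0,0],[37.5,-33.5,0,0],[37.5,-33.5,0,0],[37.5,-33.5,0,0]]'; python3 -m pendant '[[0,0,17,0.84],[0,0,17,0.84],[0,0,17,0.84],[0,0,17,0.84],[0,0,17,0.84]]'; python3 - <<'E'
from h import *
c=cap('wrist'); np.savez('w1.npz',**{k:v for k,v in c.items() if k!='s'}); print(c['s']['position'],c['s']['eef_rot'].round(4),c['s']['time'],c['s']['joint_vel'].round(1))
cv2.imwrite('pics/w1.png',c['pixels'])
E
```

```text
time: 1.08
position: [373.4, -357.4, 292.5]
eef_rot: [[0.907, 0.42, 0.0], [0.42, -0.907, -0.0], [0.0, 0.001, -1.0]]
ft_force: [0.3, 0.6, 0.0]
gripper_width: 1.0
grip_force: 0.0
time: 1.7
position: [473.1, -126.7, 292.6]
eef_rot: [[0.907, 0.42, 0.001], [0.42, -0.907, -0.0], [0.0, 0.001, -1.0]]
ft_force: [1.3, -1.1, -0.5]
gripper_width: 1.002
grip_force: 0.0
time: 2.33
position: [472.7, -128.2, 206.9]
eef_rot: [[0.998, 0.065, 0.0], [0.065, -0.998, -0.0], [0.0, 0.0, -1.0]]
ft_force: [0.6, -0.6, -0.4]
gripper_width: 1.004
grip_force: 0.0
[ 472.67352444 -128.23795079  206.87507959] [[ 9.979e-01  6.470e-02  3.000e-04]
 [ 6.470e-02 -9.979e-01 -1.000e-04]
 [ 3.000e-04  2.000e-04 -1.000e+00]] 2.325 [ -2.3   7.6   1.1   9.2   3.1 -16.3 -36.1]
```

View pics/w1.png

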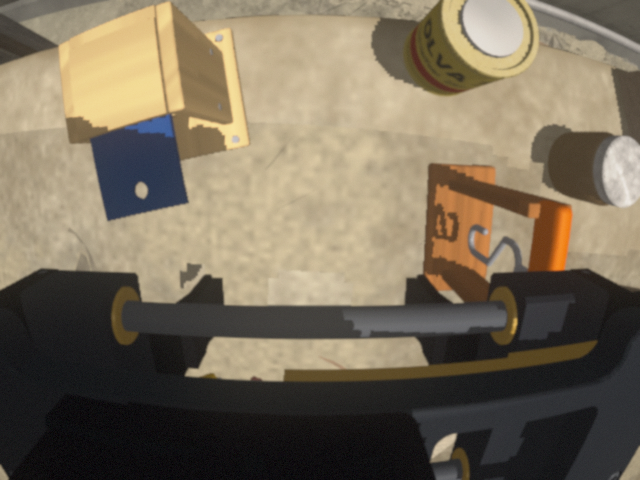

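The wrist view shows the rack at (150,80), the panel with its hole at (141,189), and the hook at right: handle at (552,240), lower bend at (475,240), tip towards picture-up, which is world +x. The gripper hides part of it, so I step back in x and look again.

```bash
python3 -m pendant '[[-14,5,0,0],[-14,5,0,0],[-14,5,0,0],[-14,5,0,0],[0,0,0,0]]'; python3 - <<'E'
from h import *
import pickle
c=cap('wrist'); pickle.dump(c,open('w2.pkl','wb')); print(c['s']['position'],c['s']['eef_rot'].round(4),c['s']['time'])
p=c['pixels']; o=cv2.resize(p[60:300,400:640],None,fx=2.4,fy=2.4,interpolation=3); cv2.imwrite('pics/w2c.png',o)
E
```

```text
time: 3.0
position: [417.1, -152.7, 207.6]
eef_rot: [[0.998, 0.066, 0.0], [0.066, -0.998, -0.001], [0.0, 0.001, -1.0]]
ft_force: [-0.0, -0.1, 0.0]
gripper_width: 1.003
grip_force: 0.0
[ 417.12418157 -152.7021201   207.55945772] [[ 9.978e-01  6.560e-02  3.000e-04]
 [ 6.560e-02 -9.978e-01 -6.000e-04]
 [ 2.000e-04  7.000e-04 -1.000e+00]] 3.0
```

View pics/w2c.png

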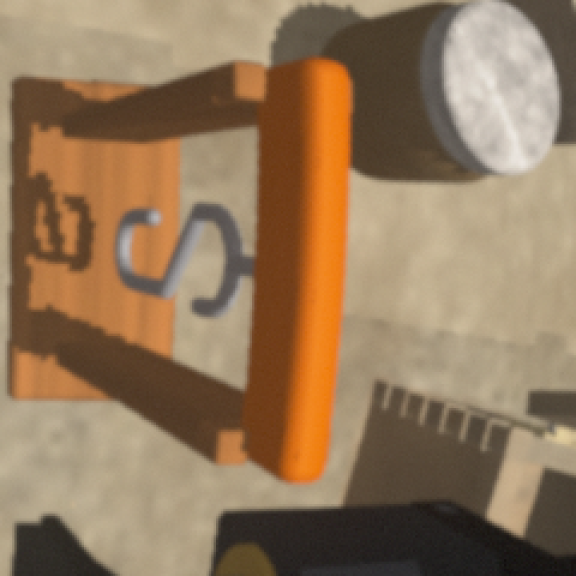

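```bash
python3 - <<'E'
from h import *
import pickle
c=pickle.load(open('w2.pkl','rb')); H=hsv(c)
m=(H[...,0]>=8)&(H[...,0]<=17)&(H[...,1]>240)&(H[...,2]>110)
m[:, :495]=0
m=cv2.morphologyEx(m.astype(np.uint8),cv2.MORPH_OPEN,np.ones((3,3)))
bl,lab=blobs(m,200); print(bl)
for v in range(80,265,20):
    xs=np.where(m[v])[0]; print(v,xs.min(),xs.max(), plane(c,xs.max()+.5,v,149).round(1), plane(c,xs.min()-.5,v,125).round(1))
ys,xs=np.where(m); print('ends')
for u in (525,530): 
    y=np.where(m[:,u])[0]; print(u,y.min(),y.max(),plane(c,u,y.min()-.5,149).round(1),plane(c,u,y.max()+.5,149).round(1))
f=lambda x,y:(400+x/2.4-.3,60+y/2.4-.3)
for nm,p in dict(stem=(246,265),tipend=(153,213),bendbot=(120,250),shanklow=(165,292),uptop=(205,207),uptip=(200,307),endF=(310,58),endN=(300,482)).items():
    u,v=f(*p); o,d=ray(c,u,v)
    # plane of handle: through (482,-252) direction yaw
    for yaw in (3.5,):
        n=np.array([-np.sin(np.radians(yaw)),np.cos(np.radians(yaw)),0]); P=np.array([482,-253,0]); t=n@(P-o)/(n@d); print(nm,(u,v),(o+d*t).round(1))
E
```

```text
[]Traceback (most recent call last):
  File "<stdin>", line 9, in <module>
    return umr_minimum(a, axis, None, out, keepdims, initial, where)
ValueError: zero-size array to reduction operation minimum which has no identity
```

```bash
cat > m.py <<'E'
from h import *
import pickle
c=pickle.load(open('w2.pkl','rb')); H=hsv(c)
print(H[170,500:550:3].tolist())
m=(H[...,0]>=6)&(H[...,0]<=20)&(H[...,1]>215)&(H[...,2]>110)
m[:, :500]=0; m[270:]=0
m=cv2.morphologyEx(m.astype(np.uint8),cv2.MORPH_OPEN,np.ones((3,3)))
bl,lab=blobs(m,200); print(bl)
for v in range(90,265,20):
    xs=np.where(m[v])[0]; print(v,xs.min(),xs.max(), plane(c,xs.max()+.5,v,149).round(1), plane(c,xs.min()-.5,v,125).round(1))
for u in (525,530): 
    y=np.where(m[:,u])[0]; print(u,y.min(),y.max(),plane(c,u,y.min()-.5,149).round(1),plane(c,u,y.max()+.5,149).round(1))
f=lambda x,y:(400+x/2.4-.3,60+y/2.4-.3)
for nm,p in dict(stem=(246,265),tipend=(153,213),bendbot=(120,250),shanklow=(165,292),uptop=(205,207),uptip=(200,307),endF=(310,58),endN=(300,482)).items():
    u,v=f(*p); o,d=ray(c,u,v); yaw=np.radians(3.5)
    n=np.array([-np.sin(yaw),np.cos(yaw),0]); P=np.array([482,-253,0]); t=n@(P-o)/(n@d); print(nm,(o+d*t).round(1))
E
python3 m.py
```

```text
[[12, 29, 88], [9, 29, 89], [12, 151, 105], [13, 204, 111], [12, 196, 112], [12, 201, 113], [13, 195, 115], [12, 192, 114], [13, 212, 135], [13, 218, 181], [14, 224, 222], [15, 220, 239], [14, 224, 241], [15, 235, 240], [13, 216, 233], [17, 79, 194], [18, 70, 189]]
[(array([ 517,   85,   28,  175, 2816], dtype=int32), array([532.61292614, 173.11647727]))]
90 530 543 [ 524.9 -251.9  149. ] [ 529.2 -258.9  125. ]
110 529 544 [ 515.4 -253.   149. ] [ 518.1 -258.9  125. ]
130 528 543 [ 505.9 -253.2  149. ] [ 507.3 -259.1  125. ]
150 528 542 [ 496.4 -253.6  149. ] [ 496.7 -260.2  125. ]
170 527 541 [ 487.1 -254.2  149. ] [ 486.1 -260.9  125. ]
190 525 540 [ 477.7 -255.1  149. ] [ 475.3 -261.2  125. ]
210 523 538 [ 468.2 -255.7  149. ] [ 464.5 -261.8  125. ]
230 521 536 [ 458.5 -256.5  149. ] [ 453.5 -262.6  125. ]
250 518 534 [ 448.7 -257.5  149. ] [ 442.3 -263.   125. ]
525 182 259 [ 480.5 -245.5  149. ] [ 443.6 -252.9  149. ]
530 86 258 [ 525.3 -244.   149. ] [ 444.3 -255.8  149. ]
stem [ 483.9 -252.9  111.8]
tipend [ 495.1 -252.2   53.1]
bendbot [ 482.9 -252.9   26.6]
shanklow [ 473.  -253.6   64.7]
uptop [ 497.1 -252.1   88.1]
uptip [ 471.4 -253.6   88.2]
endF [ 528.9 -250.1  138.1]
endN [ 442.1 -255.4  145.2]
```

```bash
python3 -m pendant '[[0,0,-40,0],[0,0,-40,0],[20,34,0,0],[20,34,0,0],[20,34,0,0]]'; python3 -m pendant '[[0,0,0,0],[0,0,0,0],[0,0,0,0],[0,0,0,0],[0,0,0,0]]'
python3 - <<'E'
from h import *
import pickle
c=cap('wrist'); pickle.dump(c,open('w3.pkl','wb')); s=c['s']; print(s['position'],s['eef_rot'][:2,0],s['time'],s['ft_force'])
H=hsv(c); u,v=proj(c,[484,-252,149]); print('handle pred',u,v)
m=((H[...,0]>=6)&(H[...,0]<=20)&(H[...,1]>150)&(H[...,2]>80)).astype(np.uint8)
print(H[int(v),int(u)-24:int(u)+25:3].tolist())
m=((H[...,0]>=6)&(H[...,0]<=20)&(H[...,1]>205)&(H[...,2]>150)).astype(np.uint8)
l=cv2.connectedComponents(m)[1]; i=l[int(v),int(u)]; ys,xs=np.where(l==i)
print(i,len(ys),ys.min(),ys.max())
for vv in range(ys.min()+4,ys.max()-3,12):
    x=xs[ys==vv]; print(vv,x.min(),x.max(),plane(c,x.min()-.5,vv,149)[:2].round(1),plane(c,x.max()+.5,vv,149)[:2].round(1))
k=int(np.median(xs)); print('ends',plane(c,k,ys.min()-.5,149).round(1),plane(c,k,ys.max()+.5,149).round(1))
cv2.imwrite('pics/w3.png',c['pixels'])
E
```

```text
time: 3.68
position: [486.1, -250.4, 287.4]
eef_rot: [[0.998, 0.068, 0.001], [0.068, -0.998, -0.0], [0.001, 0.0, -1.0]]
ft_force: [0.6, 0.3, 1.3]
gripper_width: 1.002
grip_force: 0.0
time: 4.3
position: [484.8, -249.3, 287.5]
eef_rot: [[0.998, 0.068, 0.0], [0.068, -0.998, -0.0], [0.0, 0.0, -1.0]]
ft_force: [0.4, 0.6, 0.2]
gripper_width: 1.002
grip_force: 0.0
[ 484.79789464 -249.3221668   287.52998975] [0.99771063 0.06762688] 4.3 [0.42685082 0.61029983 0.23679558]
handle pred 317.7522051643409 255.4940181909681
[[13, 158, 186], [13, 160, 156], [13, 158, 169], [14, 152, 89], [13, 138, 89], [13, 203, 136], [13, 224, 212], [14, 229, 234], [15, 228, 238], [15, 223, 242], [12, 206, 147], [14, 165, 99], [14, 146, 96], [13, 161, 181], [14, 162, 202], [14, 161, 209], [14, 160, 198]]
1 772 203 258
207 309 322 [ 515.4 -244. ] [ 516.  -252.8]
219 309 321 [ 507.7 -244.5] [ 508.2 -252.7]
231 309 323 [ 499.9 -245. ] [ 500.5 -254.5]
243 308 322 [ 491.9 -244.8] [ 492.6 -254.5]
ends [ 518.6 -248.5  149. ] [ 481.9 -251.   149. ]
```

View pics/w3.png

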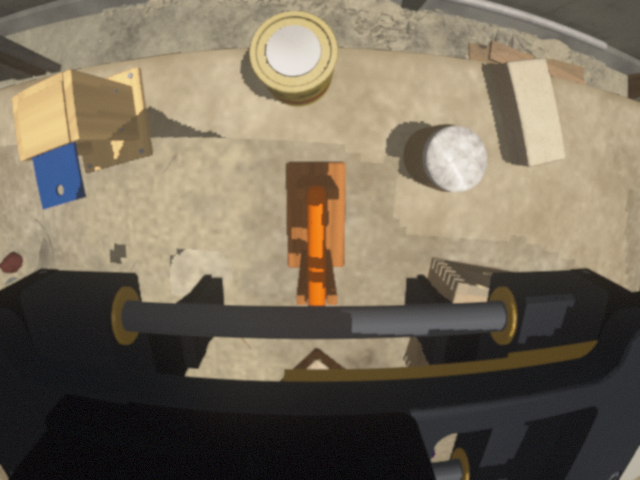

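The picture shows the handle under the gripper at (317,230), centred between the fingers (mid column 314) to about 1 mm. I descend and grip.

```bash
python3 -m pendant '[[0,1,20,0],[0,0,20,-0.06],[0,0,20,0],[0,0,20,0],[0,0,16,0]]'; python3 -m pendant '[[0,0,0,0],[0,0,0,0],[0,0,0,0],[0,0,0,0],[0,0,0,0]]' 0 12;  python3 -m pendant '[[0,0,0,0],[0,0,0,0],[0,0,0,0],[0,0,0,0],[0,0,0,0]]' 0 40
```

```text
time: 4.97
position: [484.7, -250.6, 190.5]
eef_rot: [[0.997, 0.072, -0.0], [0.072, -0.997, 0.0], [-0.0, -0.0, -1.0]]
ft_force: [0.9, 0.5, 0.1]
gripper_width: 0.996
grip_force: 0.0
time: 5.6
position: [485.0, -250.7, 191.5]
eef_rot: [[0.997, 0.072, 0.0], [0.072, -0.997, -0.0], [0.0, 0.0, -1.0]]
ft_force: [-0.0, -0.1, -0.3]
gripper_width: 0.513
grip_force: 0.0
time: 6.22
position: [484.9, -250.7, 191.2]
eef_rot: [[0.997, 0.072, -0.0], [0.072, -0.997, 0.0], [-0.0, -0.0, -1.0]]
ft_force: [-0.4, 0.5, 0.4]
gripper_width: 0.139
grip_force: 40.0
```

```bash
python3 -m pendant '[[0,0,-10,0],[0,0,-25,0],[0,0,-30,0],[0,0,-30,0],[0,0,-25,0]]'; cat > p.py <<'E'
from h import *
import pickle,sys
def blue(c):
    H=hsv(c); m=((H[...,0]>=100)&(H[...,0]<=125)&(H[...,1]>140)&(H[...,2]>30)).astype(np.uint8)
    b,l=blobs(m,150); st,ce=max(b,key=lambda t:t[0][4])
    i=l[tuple(np.argwhere(l>0)[0])] if 0 else np.bincount(l[l>0]).argmax()
    return (l==i).astype(np.uint8)
def hole(c):
    m=blue(c); cn,h=cv2.findContours(m,cv2.RETR_CCOMP,cv2.CHAIN_APPROX_NONE)
    best=max([k for k in range(len(cn)) if h[0][k][3]>=0],key=lambda k:cv2.contourArea(cn[k]))
    hm=np.zeros_like(m); cv2.drawContours(hm,cn,best,1,-1); hm&=1-m
    ys,xs=np.where(hm); out=max(cn,key=cv2.contourArea)
    return (xs.mean(),ys.mean(),len(xs)),out,m
if __name__=='__main__':
    rs=[]
    for n in ('w2','w3'):
        c=pickle.load(open(n+'.pkl','rb')); h,out,m=hole(c)
        print(n,h,plane(c,h[0],h[1],119).round(1)); rs.append(ray(c,*h[:2]))
        q=cv2.approxPolyDP(out,4,True).reshape(-1,2)
        for p in q: print('  ',p,plane(c,*p,119).round(1)[:2])
    print(tri(rs))
E
python3 p.py
```

```text
time: 6.85
position: [485.0, -250.6, 313.3]
eef_rot: [[0.997, 0.072, 0.001], [0.072, -0.997, -0.001], [0.001, 0.001, -1.0]]
ft_force: [1.0, 0.0, -0.1]
gripper_width: 0.132
grip_force: 40.0
w2 (np.float64(105.57766990291262), np.float64(88.51456310679612), 206) [515.8 -34.1 119. ]
   [136  19] [554.1 -49.1]
   [66 47] [543.8  -2.4]
   [ 73 109] [506.  -11.9]
   [ 76 105] [508.1 -14. ]
   [102 110] [504.  -32.6]
   [146  94] [511.1 -59.8]
w3 (np.float64(59.95145631067961), np.float64(189.60194174757282), 103) [516.2 -34.2 119. ]
   [ 72 145] [553.1 -48.4]
   [ 34 159] [542.9  -3.5]
   [ 44 206] [501.8 -14. ]
   [ 75 197] [510.2 -50.9]
   [ 79 177] [526.8 -55.8]
(array([516.05114478, -33.23209528, 117.67179199]), [np.float64(0.04595354035697166), np.float64(0.045953540356976845)])
```

```bash
python3 -m pendant '[[-5.5,-40.5,0,0],[-5.5,-40.5,0,0],[-5.5,-40.5,0,0],[-5.5,-40.5,0,0],[-5.5,-40.5,0,0]]'; python3 -m pendant '[[0,0,15,-0.38],[0,0,15,-0.38],[0,0,15,-0.38],[0,0,15,-0.38],[0,0,15,-0.38]]'; python3 -m pendant '[[0,0,0,0],[0,0,0,0],[0,0,0,0],[0,0,0,0],[0,0,0,0]]'
cat > q.py <<'E'
from p import *
c=cap('wrist'); pickle.dump(c,open('w4.pkl','wb')); s=c['s']; print(s['position'],s['eef_rot'][:2,0],s['time'])
h,out,m=hole(c); print(h)
q=cv2.approxPolyDP(out,4,True).reshape(-1,2); print(q.tolist())
R=s['eef_rot']
tl=lambda u,v,z:(R.T@(plane(c,u,v,z)-s['position']))[:2].round(1)
print('hole world',plane(c,h[0],h[1],119).round(1),'tool',tl(h[0],h[1],119))
for p in q: print(p,plane(c,*p,119).round(1)[:2],tl(*p,119))
cv2.imwrite('pics/w4.png',c['pixels'])
E
python3 q.py
```

```text
time: 7.48
position: [442.4, -49.3, 312.0]
eef_rot: [[0.997, 0.073, 0.001], [0.073, -0.997, -0.0], [0.001, 0.0, -1.0]]
ft_force: [0.5, 0.2, -1.1]
gripper_width: 0.134
grip_force: 40.0
time: 8.1
position: [442.7, -51.0, 235.0]
eef_rot: [[0.971, 0.237, -0.001], [0.237, -0.971, 0.0], [-0.001, -0.0, -1.0]]
ft_force: [0.2, -0.1, -0.9]
gripper_width: 0.136
grip_force: 40.0
time: 8.72
position: [442.9, -50.7, 236.5]
eef_rot: [[0.972, 0.236, 0.0], [0.236, -0.972, -0.0], [0.0, 0.0, -1.0]]
ft_force: [-0.2, 0.3, -0.0]
gripper_width: 0.133
grip_force: 40.0
[442.91103234 -50.67251768 236.48413192] [0.97174938 0.23601488] 8.725
(np.float64(314.96245733788396), np.float64(135.6962457337884), 293)
[[275, 82], [274, 154], [357, 154], [358, 92], [352, 80], [334, 86], [313, 80], [318, 83], [312, 87], [309, 80]]
hole world [515.9 -33.5 119. ] tool [74.9  0.5]
[275  82] [540.9  -4.4] [106.1 -21.8]
[274 154] [500.5 -13.5] [ 64.7 -22.6]
[357 154] [511.6 -59. ] [64.7 24.3]
[358  92] [546.3 -51. ] [100.3  24.7]
[352  80] [552.2 -46.1] [107.3  21.3]
[334  86] [546.2 -37.1] [103.5  11.2]
[313  80] [546.7 -24.9] [106.9  -0.5]
[318  83] [545.7 -28.1] [105.2   2.3]
[312  87] [542.6 -25.3] [102.8  -1.1]
[309  80] [546.2 -22.7] [106.9  -2.8]
```

View pics/w4.png

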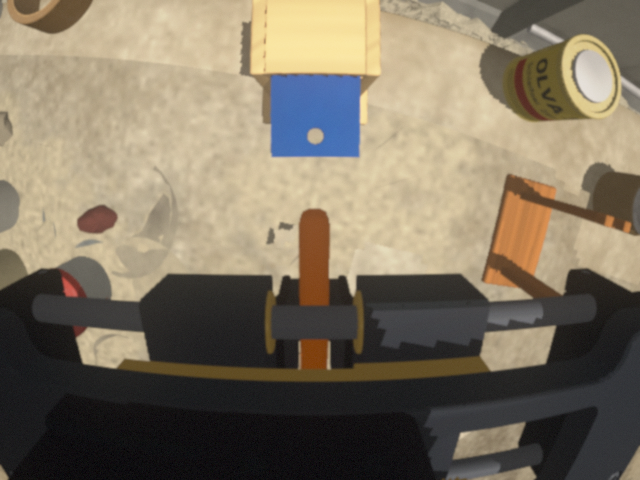

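The panel's front edge is at row 157 and the hole at (315,136), which in tool axes is x 74.9, y +0.5. The handle at (314,240) is in line with it. I raise to tip-under-panel height (TCP z 244) and advance until the shank is close to the edge.

```bash
python3 -m pendant '[[12,0.5,-7.5,0],[14,0,0,0],[14,0,0,0],[12,0,0,0],[8,0,0,0]]'; python3 -m pendant '[[2,0,0,0],[1,0,0,0],[1,0,0,0],[0.5,0,0,0],[0.5,0,0,0]]'; python3 - <<'E'
from h import *
print(env.observe()['ft_force'],env.observe()['position'])
E
```

```text
time: 9.4
position: [502.0, -36.6, 243.4]
eef_rot: [[0.972, 0.236, -0.001], [0.236, -0.972, 0.0], [-0.0, -0.001, -1.0]]
ft_force: [-1.0, 0.2, -1.2]
gripper_width: 0.133
grip_force: 40.0
time: 10.02
position: [506.0, -35.9, 243.8]
eef_rot: [[0.972, 0.236, 0.0], [0.236, -0.972, -0.0], [0.0, 0.0, -1.0]]
ft_force: [0.8, -0.4, -0.2]
gripper_width: 0.136
grip_force: 40.0
[ 0.79454451 -0.38330061 -0.24280772] [506.03439339 -35.88223626 243.82870047]
```

```bash
cat > f.py <<'E'
from h import *
s=env.observe(); d=s['eef_rot'].T@(s['position']-np.array([442.91,-50.67,236.48])); print('tool delta',d.round(2),'F tool',(s['eef_rot'].T@s['ft_force']).round(2),'M',(s['eef_rot'].T@s['moment']).round(3),'t',round(s['time'],2))
E
python3 f.py; for i in 1; do python3 -m pendant '[[0.5,0,0,0],[0.5,0,0,0],[0.5,0,0,0],[0.5,0,0,0],[0,0,0,0]]' | grep -E "ft"; python3 f.py;  python3 -m pendant '[[0.5,0,0,0],[0.5,0,0,0],[0.5,0,0,0],[0.5,0,0,0],[0,0,0,0]]'| grep ft; python3 f.py; done
```

```text
tool delta [64.83  0.52 -7.35] F tool [0.68 0.56 0.24] M [-0.004 -0.028  0.033] t 10.03
ft_force: [-1.0, -0.1, -0.3]
tool delta [66.94  0.48 -7.25] F tool [-1.02 -0.15  0.34] M [0.057 0.003 0.018] t 10.65
ft_force: [0.8, 0.1, -0.0]
tool delta [68.94  0.46 -7.28] F tool [0.76 0.11 0.01] M [ 0.045 -0.035  0.025] t 11.28
```

```bash
for i in 1 2 ; do python3 -m pendant '[[0.5,0,0,0],[0.5,0,0,0],[0.5,0,0,0],[0,0,0,0],[0,0,0,0]]' | grep -E "ft"; python3 f.py; done
```

```text
ft_force: [-0.2, 0.7, -1.7]
tool delta [70.39  0.47 -7.26] F tool [-0.05 -0.71  1.74] M [-0.009 -0.036  0.049] t 11.9
ft_force: [0.1, -0.2, 0.3]
tool delta [71.86  0.48 -7.28] F tool [ 0.01  0.23 -0.31] M [ 0.022 -0.129  0.048] t 12.53
```

```bash
python3 -m pendant '[[0.5,0,0,0],[0.5,0,0,0],[0,0,0,0],[0,0,0,0],[0,0,0,0]]' | grep ft; python3 f.py; python3 -m pendant '[[0.5,0,0,0],[0.5,0,0,0],[0,0,0,0],[0,0,0,0],[0,0,0,0]]' | grep ft; python3 f.py
```

```text
ft_force: [0.3, -0.2, -0.1]
tool delta [72.91  0.5  -7.28] F tool [0.29 0.26 0.07] M [ 0.033 -0.167 -0.007] t 13.15
ft_force: [-1.0, -0.4, -0.9]
tool delta [73.92  0.46 -7.27] F tool [-1.1   0.12  0.94] M [-0.045 -0.134 -0.028] t 13.78
```

```bash
python3 -m pendant '[[0.5,0,0,0],[0.5,0,0,0],[0,0,0,0],[0,0,0,0],[0,0,0,0]]' | grep ft; python3 f.py; python3 -m pendant '[[0.4,0,0,0],[0.4,0,0,0],[0,0,0,0],[0,0,0,0],[0,0,0,0]]' | grep ft; python3 f.py
```

```text
ft_force: [0.5, 0.4, -0.8]
tool delta [74.94  0.47 -7.28] F tool [ 0.61 -0.27  0.83] M [ 0.021 -0.149  0.011] t 14.4
ft_force: [-1.4, 0.1, -0.5]
tool delta [75.67  0.48 -7.26] F tool [-1.29 -0.43  0.49] M [ 0.051 -0.372  0.006] t 15.03
```

```bash
python3 -m pendant '[[-2,0,0,0],[-2,0,0,0],[-1.6,0,0,0],[0,0,0,0],[0,0,0,0]]' | grep ft; python3 f.py; python3 -m pendant '[[0,0,-1,0],[0,0,-1,0],[0,0,-1,0],[0,0,-0.5,0],[0,0,0,0]]' | grep ft; python3 f.py; python3 -m pendant '[[0,0,-0.5,0],[0,0,-0.5,0],[0,0,-0.5,0],[0,0,0,0],[0,0,0,0]]' | grep ft; python3 f.py
```

```text
ft_force: [-0.5, -0.0, -0.4]
tool delta [70.16  0.45 -7.31] F tool [-0.48 -0.09  0.36] M [ 0.02  -0.027 -0.   ] t 15.65
ft_force: [0.4, -0.4, -0.7]
tool delta [ 70.13   0.47 -10.82] F tool [0.31 0.44 0.73] M [ 0.033 -0.024  0.026] t 16.27
ft_force: [-0.7, -1.0, -1.8]
tool delta [ 70.12   0.47 -12.26] F tool [-0.95  0.8   1.79] M [ 0.018 -0.016 -0.024] t 16.9
```

```bash
cat > g.py <<'E'
from h import *
F=[];M=[]
for i in range(5):
    env.capture('top'); s=env.observe(); F.append(s['eef_rot'].T@s['ft_force']); M.append(s['eef_rot'].T@s['moment'])
d=s['eef_rot'].T@(s['position']-np.array([442.91,-50.67,236.48])); print('d',d.round(2),'F',np.mean(F,0).round(2),'M',np.mean(M,0).round(3),round(s['time'],2))
E
python3 g.py; python3 -m pendant '[[0,0,-0.5,0],[0,0,-0.5,0],[0,0,0,0],[0,0,0,0],[0,0,0,0]]' | grep ft; python3 g.py
```

```text
d [ 70.12   0.46 -12.26] F [ 0.2  -0.23  0.73] M [ 0.055 -0.012 -0.022] 17.15
ft_force: [0.8, -0.0, -1.7]
d [ 70.11   0.49 -13.29] F [-0.23  0.03  0.7 ] M [ 0.018 -0.021  0.016] 18.02
```

```bash
python3 -m pendant '[[0,0,-0.5,0],[0,0,-0.5,0],[0,0,-0.5,0],[0,0,0,0],[0,0,0,0]]' | grep ft; python3 g.py; python3 -m pendant '[[0,0,-0.5,0],[0,0,-0.5,0],[0,0,-0.5,0],[0,0,-0.5,0],[0,0,0,0]]' | grep ft; python3 g.py
```

```text
ft_force: [0.2, 0.4, -0.8]
d [ 70.11   0.49 -14.81] F [-0.29 -0.23  1.17] M [ 0.011 -0.006 -0.003] 18.9
ft_force: [-0.2, -0.4, -1.0]
d [ 70.11   0.47 -16.77] F [-0.09  0.26  0.7 ] M [ 0.007 -0.005  0.007] 19.77
```

```bash
python3 -m pendant '[[0,0,-0.7,0],[0,0,-0.7,0],[0,0,-0.8,0],[0,0,-0.8,0],[0,0,0,0]]' | grep ft; python3 g.py; python3 -m pendant '[[0,0,-1,0],[0,0,-1,0],[0,0,-1,0],[0,0,-1,0],[0,0,0,0]]' | grep ft; python3 g.py
python3 - <<'E'
from h import *
a=env.capture('scene')['pixels'][185:265,290:400]; b=env.capture('top')['pixels'][170:240,270:370]; w=env.capture('wrist')['pixels'][60:260,220:420]
o=np.zeros((600,800,3),np.uint8); o[:320,:440]=cv2.resize(a,(440,320),interpolation=3); o[320:600,:400]=cv2.resize(b,(400,280),interpolation=3); o[:340,450:790]=cv2.resize(w,(340,340)); cv2.imwrite('pics/ins.png',o)
E
```

```text
ft_force: [-0.6, -0.8, -1.3]
d [ 70.1    0.51 -19.76] F [ 0.29 -0.58  0.68] M [ 0.045 -0.026  0.019] 20.65
ft_force: [-0.7, -0.0, -0.3]
d [ 70.09   0.48 -23.75] F [-0.06  0.44  1.13] M [ 0.025 -0.01  -0.005] 21.52
```

View pics/ins.png

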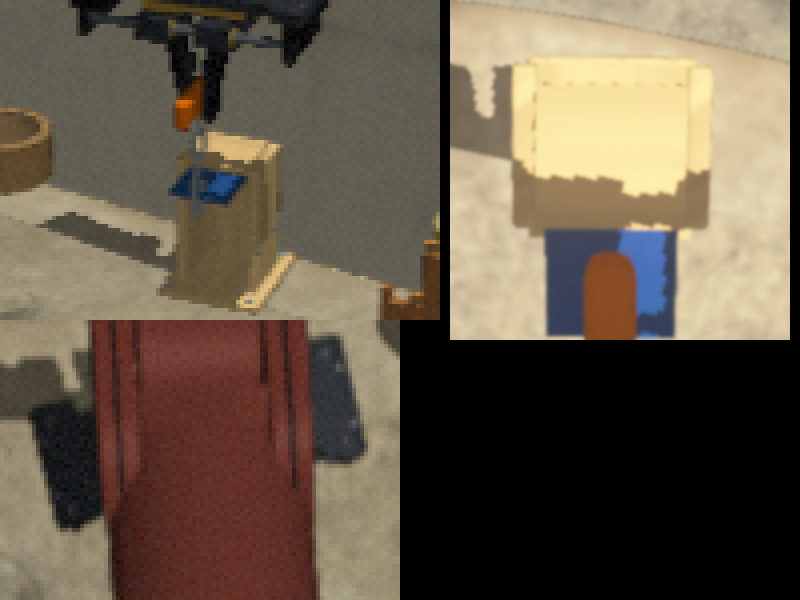

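The crop shows the tip standing through the panel: wire at crop (197,185), panel level. Forces are at the hook's own weight only. I raise the hook so its bend sits under the hole, then draw.

```bash
python3 -m pendant '[[0,0,-1.5,0],[0,0,-1.5,0],[0,0,-1.5,0],[0,0,-1.5,0],[0,0,0,0]]' | grep ft; python3 g.py; python3 -m pendant '[[-1,0,0,0],[-1,0,0,0],[-2,0,0,0],[-2,0,0,0],[-2,0,0,0]]' | grep ft; python3 f.py; python3 -m pendant '[[-2,0,0,0],[-3,0,0,0],[-3,0,0,0],[-3,0,0,0],[-2,0,0,0]]' | grep ft; python3 f.py
```

```text
ft_force: [0.2, 0.8, -0.6]
d [ 70.09   0.47 -29.74] F [-0.21  0.36  0.86] M [ 0.018 -0.008 -0.031] 22.55
ft_force: [1.0, -0.1, -0.6]
tool delta [ 62.01   0.48 -29.81] F tool [0.96 0.37 0.62] M [-0.003  0.163 -0.063] t 23.18
ft_force: [0.0, -0.0, -0.5]
tool delta [ 48.88   0.51 -29.78] F tool [0.04 0.05 0.51] M [ 0.014  0.092 -0.005] t 23.8
```

```bash
python3 -m pendant '[[-3,0,0,0],[-4,0,0,0],[-4,0,0,0],[-4,0,0,0],[-4,0,0,0]]' | grep ft; python3 f.py; python3 -m pendant '[[-2,0,-1,0],[-2,0,-1,0],[-1,0,-1,0],[-1,0,-1,0],[-1,0,-1,0]]' | grep ft; python3 g.py
python3 - <<'E'
from h import *
a=env.capture('scene')['pixels'][185:285,290:400]; w=env.capture('wrist')['pixels'][20:260,220:420]
o=np.zeros((480,800,3),np.uint8); o[:400,:440]=cv2.resize(a,(440,400),interpolation=3); o[:480,400:800]=cv2.resize(w,(400,480)); cv2.imwrite('pics/pull.png',o)
E
```

```text
ft_force: [-0.4, -0.2, -1.6]
tool delta [ 29.8    0.5  -29.79] F tool [-0.39  0.11  1.61] M [0.08  0.168 0.036] t 24.43
ft_force: [-0.0, 0.7, -1.1]
d [ 23.16   0.47 -34.76] F [ 0.05 -0.12  1.17] M [ 0.016  0.052 -0.012] 25.3
```

View pics/pull.png

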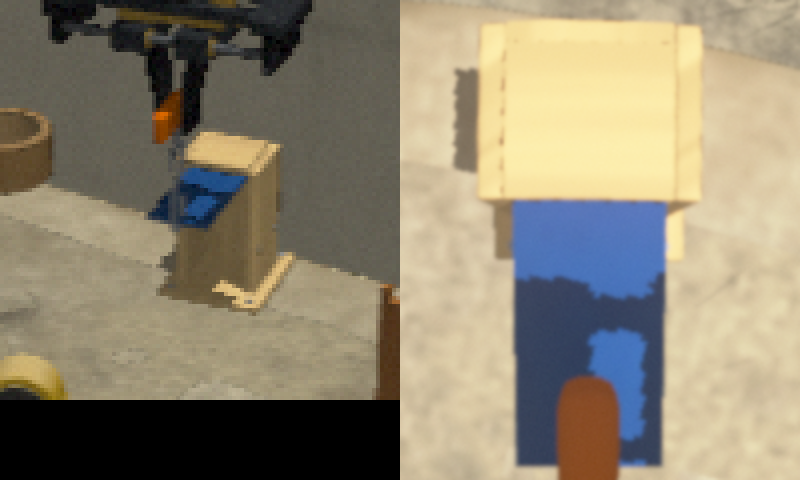

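The panel is about 45 mm out, straight on the hook: edge at right crop (590,465), mouth at (590,200). About 7 mm is left in the slot, so I keep drawing with a slight rise.

```bash
python3 -m pendant '[[-1,0,-1.5,0],[-1,0,-1.5,0],[-1,0,-1.5,0],[-1,0,-1.5,0],[-1,0,-1.5,0]]' | grep ft; python3 f.py; python3 -m pendant '[[-1,0,-1.5,0],[-1,0,-1.5,0],[-1,0,-1.5,0],[-1,0,-1,0],[-1,0,-1,0]]' | grep ft; python3 f.py;  python3 -m pendant '[[-1,0,-1,0],[-1,0,-1,0],[-1,0,-1,0],[-1,0,-1,0],[-1,0,-1,0]]' | grep ft; python3 g.py
```

```text
ft_force: [0.6, -0.7, -1.6]
tool delta [ 18.04   0.48 -42.39] F tool [0.44 0.82 1.61] M [-0.015 -0.001 -0.011] t 26.02
ft_force: [0.3, 0.2, -1.0]
tool delta [ 13.21   0.49 -48.93] F tool [ 0.36 -0.07  1.03] M [-0.052  0.142  0.002] t 26.65
ft_force: [0.5, -0.8, -1.7]
d [  8.15   0.45 -53.74] F [ 0.15 -0.47  1.8 ] M [ 0.043 -0.045 -0.004] 27.52
```

```bash
python3 -m pendant '[[-2,0,-3,0],[-3,0,-4,0],[-3,0,-5,0],[-2,0,-5,0],[0,0,-4,0]]' | grep ft; python3 g.py; python3 - <<'E'
from h import *
a=env.capture('scene')['pixels'][185:285,280:400]; w=env.capture('wrist')['pixels'][20:260,220:420]
o=np.zeros((480,800,3),np.uint8); o[:333,:400]=cv2.resize(a,(400,333),interpolation=3); o[:480,400:800]=cv2.resize(w,(400,480)); cv2.imwrite('pics/free.png',o)
E
```

```text
ft_force: [0.4, -0.5, -2.4]
d [ -1.87   0.42 -74.66] F [-0.33  0.14  1.51] M [ 0.028 -0.008  0.013] 28.4
```

View pics/free.png

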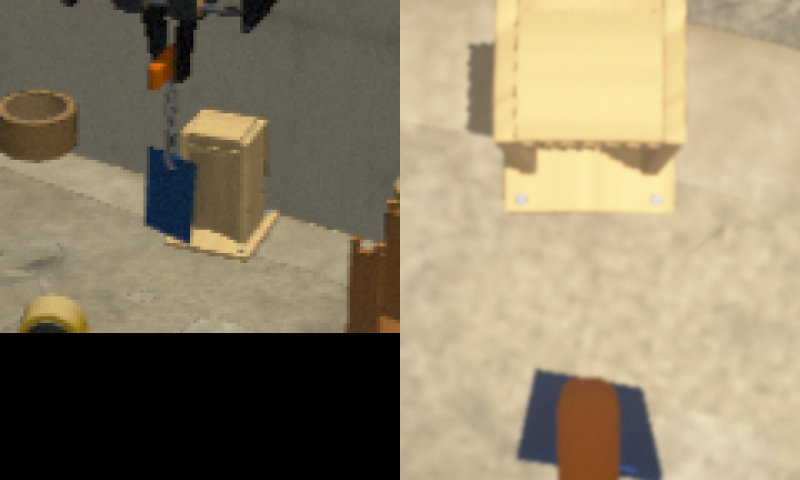

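The panel hangs free on the hook in front of the rack, left crop (170,195), and the rack is empty. I carry it gently towards the rail.

```bash
python3 -m pendant '[[1,-7,0,0],[2,-13,0,0],[3,-17,0,0],[4,-20,0,0],[4,-22,0,0]]' | grep -E "ft|pos"; python3 -m pendant '[[5,-24,0,0],[5,-24,0,0],[4,-22,0,0],[3,-17,0,0],[1,-11,0,0]]' | grep -E "ft|pos"; python3 - <<'E'
from h import *
import pickle
W=[cap('wrist')]; T=cap('top'); S=cap('scene')
pickle.dump((W,T,S),open('r.pkl','wb')); s=W[0]['s']; print(s['position'],s['time'])
for X in ([477,234,200],[470,300,200],[465,376,200]): print([round(float(v)) for v in proj(W[0],X)],[round(float(v)) for v in proj(T,X)],[round(float(v)) for v in proj(S,X)])
E
```

```text
position: [435.9, 30.3, 311.3]
ft_force: [-0.3, 0.6, -1.6]
position: [430.0, 129.9, 311.3]
ft_force: [-0.4, 0.2, -1.1]
[429.96414518 129.85847792 311.33619393] 29.75
[158, 149] [213, 216] [268, 196]
[69, 144] [187, 219] [252, 192]
[-5, 139] [157, 221] [235, 188]
```

```bash
cat > bar.py <<'E'
from h import *
import pickle
def barpts(c):
    P=[]
    for v in range(60,300):
        for u in range(0,640,1):
            d=c['depth'][v,u]
            if d<=0: continue
            o,r=ray(c,u,v)
            if 'mount' in c: ca=np.cos(np.hypot(u-c['cx'],v-c['cy'])/c['f']); X=o+r*d/ca
            else: X=o+r*d
            if 185<X[2]<215 and 440<X[0]<520 and 190<X[1]<400: P.append(np.r_[X,u,v])
    return np.array(P)
if __name__=='__main__':
    W,T,S=pickle.load(open('r.pkl','rb'))
    for n,c in (('w',W[0]),('t',T)):
        P=barpts(c); print(n,len(P))
        if len(P)<5: continue
        for y in range(200,390,20):
            q=P[(P[:,1]>=y)&(P[:,1]<y+20)]
            if len(q): 
                uv=q[:,3:].mean(0); print(y,len(q),q[:,0].min().round(1),q[:,0].mean().round(1),q[:,0].max().round(1),'z',q[:,2].mean().round(1),q[:,2].max().round(1),'cast z202',plane(c,*uv,202).round(1)[:2])
        print('ymin',P[:,1].min())
        k=np.polyfit(P[:,1],P[:,0],1); print('x=%.4f*y+%.1f'%tuple(k), 'at y290', np.polyval(k,290))
E
python3 bar.py
```

```text
w 2446
200 3 481.4 482.0 482.6 z 207.3 209.1 cast z202 [481.6 221.9]
220 407 476.8 481.9 486.5 z 205.7 211.0 cast z202 [481.7 231.4]
240 397 474.1 479.6 484.6 z 203.9 206.1 cast z202 [479.4 250.9]
260 353 471.8 477.1 481.9 z 203.9 206.5 cast z202 [476.9 271. ]
280 313 469.6 474.8 479.7 z 203.9 206.5 cast z202 [474.6 291.1]
300 274 467.1 472.3 477.2 z 203.9 206.4 cast z202 [472.1 311.2]
320 241 464.5 469.8 474.7 z 203.8 206.3 cast z202 [469.6 331.3]
340 211 462.5 467.5 472.7 z 203.8 205.9 cast z202 [467.2 351.7]
360 247 453.7 465.8 474.9 z 196.7 206.2 cast z202 [466.5 362.6]
ymin 219.71206382229295
x=-0.1183*y+509.0 at y290 474.7399230443482
t 159
280 18 471.3 474.2 477.1 z 204.6 209.1 cast z202 [474.5 292.7]
300 25 468.9 472.0 476.7 z 204.5 210.4 cast z202 [472.2 310.1]
320 25 466.4 469.6 474.4 z 204.1 208.3 cast z202 [469.8 330.3]
340 25 464.2 467.1 472.6 z 204.0 209.0 cast z202 [467.3 350.6]
360 54 454.4 463.2 472.5 z 205.3 213.7 cast z202 [463.5 372.5]
380 12 456.5 464.7 472.4 z 206.7 210.8 cast z202 [465.2 383.5]
ymin 285.4023160259411
x=-0.1292*y+511.9 at y290 474.4825847890902
```

```bash
python3 -m pendant '[[12,0,0,0.28],[20,0,0,0.27],[24,0,0,0.27],[22,0,0,0.27],[14,0,0,0.27]]' | grep -E "ft|pos"; cat > t.py <<'E'
from h import *
import sys
s=env.observe(); R=s['eef_rot']; B=np.array([474.9,287,0]); xd=np.array([.993,.119,0])
g=B+(float(sys.argv[1])+0.8)*xd; g[2]=float(sys.argv[2])
print('t',round(s['time'],2),'pos',s['position'].round(1),'yaw',np.degrees(np.arctan2(R[1,0],R[0,0])).round(2),'go tool',(R.T@(g-s['position'])).round(1),'F',s['ft_force'].round(1))
E
python3 t.py 45 311.2
```

```text
position: [521.8, 144.4, 311.0]
ft_force: [0.1, 0.4, -1.6]
t 30.52 pos [521.8 144.4 311. ] yaw 6.72 go tool [  15.9 -147.2   -0.2] F [ 0.1  0.4 -1.6]
```

```bash
python3 -m pendant '[[1,-7,0,0],[1,-13,0,0],[2,-17,0,0],[2,-19,0,0],[2,-20,0,0]]' | grep -E "ft|pos"; python3 -m pendant '[[2,-20,0,0],[2,-19,0,0],[2,-16,0,0],[1,-11,0,0],[1,-5,0,0]]' | grep -E "ft|pos"; python3 -m pendant '[[0,0,0,0],[0,0,0,0],[0,0,0,0],[0,0,0,0],[0,0,0,0]]' | grep pos; python3 t.py 0 311.2; python3 - <<'E'
from h import *
from bar import barpts
# hook tip / bar check from top depth, wrist
c=cap('wrist'); print([np.round(proj(c,X),0).tolist() for X in ([475,287,204],[482,225,204])])
P=barpts(c); print(len(P)); 
if len(P)>20:
    k=np.polyfit(P[:,1],P[:,0],1); print(k,np.polyval(k,287),P[:,1].min(),P[:,1].max(),P[:,2].max())
E
```

```text
position: [519.0, 223.5, 311.6]
ft_force: [0.4, -0.3, -1.8]
position: [518.9, 293.9, 311.3]
ft_force: [0.1, -0.5, -0.7]
position: [519.2, 293.0, 311.3]
t 32.4 pos [519.2 293.  311.3] yaw 6.84 go tool [-43.9   0.7   0.1] F [-0.3  0.1 -0.9]
[[315.0, 338.0], [414.0, 336.0]]
0
```

```bash
python3 -m pendant '[[-4,0.5,0,0],[-6,0,0,0],[-6,0,0,0],[-3,0,0,0],[-2,0,0,0]]' | grep -E "ft|pos"; python3 t.py 0 311.2;  python3 -m pendant '[[-2,0,0,0],[-2,0,0,0],[-2,0,0,0],[-2,0,0,0],[-1,0,0,0]]' | grep -E "ft|pos"; python3 t.py 0 311.2; python3 -m pendant '[[-2,0,0,0],[-3,0,0,0],[-3,0,0,0],[-3,0,0,0],[-2,0,0,0]]' | grep -E "ft|pos"; python3 t.py 0 289.7
```

```text
position: [498.2, 290.1, 311.4]
ft_force: [0.2, -0.1, -1.6]
t 33.08 pos [498.2 290.1 311.4] yaw 6.86 go tool [-22.7   0.3   0.2] F [ 0.2 -0.1 -1.6]
position: [489.3, 289.0, 311.3]
ft_force: [-0.3, -0.2, -1.5]
t 33.7 pos [489.3 289.  311.3] yaw 6.86 go tool [-13.7   0.3   0.1] F [-0.3 -0.2 -1.5]
position: [477.8, 287.3, 311.6]
ft_force: [7.1, 2.5, -4.2]
t 34.33 pos [477.8 287.3 311.6] yaw 6.81 go tool [-2.2 -0.  21.9] F [ 7.1  2.5 -4.2]
```

The bar met the wire's slant (7 N) because I went in too far at this height. I back off 7 mm and follow the slant diagonally.

```bash
python3 -m pendant '[[4,0,0,0],[3,0,0,0],[0,0,0,0],[0,0,0,0],[0,0,0,0]]' | grep -E "ft|pos"; python3 t.py 0 289.7;  python3 -m pendant '[[-1,0,1,0],[-1,0,1,0],[-1,0,1,0],[-1,0,1,0],[-1,0,1,0]]' | grep -E "ft|pos"; python3 t.py 0 289.7
```

```text
position: [483.4, 288.3, 311.2]
ft_force: [0.4, 0.1, -2.1]
t 34.95 pos [483.4 288.3 311.2] yaw 6.86 go tool [-7.8  0.3 21.6] F [ 0.4  0.1 -2.1]
position: [478.5, 287.7, 306.2]
ft_force: [0.3, -0.2, -1.2]
t 35.58 pos [478.5 287.7 306.2] yaw 6.85 go tool [-2.8  0.3 16.5] F [ 0.3 -0.2 -1.2]
```

```bash
cat > w.py <<'E'
from h import *
F=[];M=[]
for i in range(5):
    env.capture('top'); s=env.observe(); F.append(s['ft_force']); M.append(s['eef_rot'].T@s['moment'])
print('F world',np.mean(F,0).round(2),'M',np.mean(M,0).round(3),'t',s['time'])
E
python3 w.py
```

```text
F world [-0.13  0.36 -1.59] M [ 0.019 -0.02   0.012] t 35.825
```

```bash
python3 -m pendant '[[-0.5,0,1,0],[-0.5,0,1,0],[-1,0,2,0],[-0.8,0,2,0],[0,0,2,0]]' | grep -E "ft|pos"; python3 t.py 0 289.7;  python3 -m pendant '[[0,0,1.5,0],[0,0,1.5,0],[0,0,1,0],[0,0,1,0],[0,0,0,0]]' | grep -E "ft|pos"; python3 w.py; python3 t.py 0 289.7
```

```text
position: [475.7, 287.3, 298.1]
ft_force: [-0.4, -0.2, -1.5]
t 36.45 pos [475.7 287.3 298.1] yaw 6.86 go tool [-0.   0.2  8.4] F [-0.4 -0.2 -1.5]
position: [475.7, 287.4, 293.2]
ft_force: [-0.0, -0.1, -1.5]
F world [-0.22  0.09 -1.39] M [ 0.022 -0.014 -0.027] t 37.325
t 37.33 pos [475.8 287.4 293.3] yaw 6.85 go tool [-0.1  0.3  3.6] F [-0.9  0.7 -1.6]
```

```bash
python3 -m pendant '[[0,0,0.7,0],[0,0,0.7,0],[0,0,0.6,0],[0,0,0.5,0],[0,0,0,0]]' | grep -E "ft|pos"; python3 w.py;  python3 -m pendant '[[0,0,0.4,0],[0,0,0.4,0],[0,0,0,0],[0,0,0,0],[0,0,0,0]]' | grep -E "ft|pos"; python3 w.py
```

```text
position: [475.7, 287.4, 290.7]
ft_force: [0.2, 0.7, -1.5]
F world [ 0.05 -0.28 -1.51] M [ 0.028 -0.028 -0.001] t 38.2
position: [475.8, 287.4, 290.0]
ft_force: [-0.6, -0.4, -0.5]
F world [ 0.24 -0.1  -0.82] M [ 0.025 -0.008 -0.013] t 39.075
```

```bash
python3 -m pendant '[[0,0,0.3,0],[0,0,0.3,0],[0,0,0,0],[0,0,0,0],[0,0,0,0]]' | grep -E "ft|pos"; python3 w.py
```

```text
position: [475.9, 287.5, 289.6]
ft_force: [0.0, -0.9, 5.3]
F world [-0.46 -0.04  5.15] M [-0.126 -0.184  0.014] t 39.95
```

```bash
python3 -m pendant '[[0,0,-0.3,0],[0,0,0,0],[0,0,0,0],[0,0,0,0],[0,0,0,0]]' - 15 | grep -E "ft|pos"; python3 w.py; python3 -m pendant '[[0,0,0,0],[0,0,0,0],[0,0,0,0],[0,0,0,0],[0,0,0,0]]' 22 3 | tail -4;  python3 w.py
```

```text
position: [475.8, 287.4, 289.7]
ft_force: [0.6, 1.1, 3.1]
F world [0.67 0.47 3.57] M [0.019 0.062 0.002] t 40.825
eef_rot: [[0.993, 0.119, -0.0], [0.119, -0.993, 0.0], [-0.0, -0.0, -1.0]]
ft_force: [0.9, -0.1, 0.3]
gripper_width: 0.256
grip_force: 0.0
F world [0.21 0.45 0.09] M [ 0.016 -0.01  -0.   ] t 41.7
```

```bash
python3 -m pendant '[[0,0,0,0],[0,0,0,0],[0,0,0,0],[0,0,0,0],[0,0,0,0]]' 60 | tail -2; python3 - <<'E'
from h import *
c=cap('wrist'); H=hsv(c); m=((H[...,0]>=4)&(H[...,0]<=20)&(H[...,1]>180)&(H[...,2]>70)).astype(np.uint8); m[:,:230]=0; m[:,400:]=0
for st,ce in blobs(m,60)[0]: print(st,ce)
E
python3 w.py
```

```text
gripper_width: 0.671
grip_force: 0.0
[ 300  206   29  100 2638] [314.25094769 256.02350265]
[302 340  25  30 725] [313.95586207 354.00413793]
F world [ 0.23 -0.39 -0.28] M [ 0.012 -0.026  0.002] t 42.625
```

```bash
python3 -m pendant '[[0,0,-6,0],[0,0,-15,0],[0,0,-25,0],[0,0,-30,0],[0,0,-30,0]]' | grep -E "ft|pos";  python3 -m pendant '[[-15,0,-20,0],[-20,0,0,0],[-25,0,0,0],[-20,0,0,0],[-10,0,0,0]]' | grep -E "ft|pos"; cat > chk.py <<'E'
from h import *
for k in range(2):
  for n in ('wrist','top','scene'):
    c=cap(n); H=hsv(c); m=((H[...,0]>=4)&(H[...,0]<=17)&(H[...,1]>200)&(H[...,2]>90)).astype(np.uint8)
    b=(H[...,0]>=100)&(H[...,0]<=125)&(H[...,1]>140)&(H[...,2]>30)
    for nm,mm in (('or',m),('bl',b)):
        for st,ce in blobs(mm,25)[0]:
            u,v=int(ce[0]),int(ce[1]); d=c['depth'][v,u]; o,r=ray(c,u,v)
            X=o+r*d/(np.cos(np.hypot(u-c['cx'],v-c['cy'])/c['f']) if n=='wrist' else 1)
            if 400<X[0]<560 and 230<X[1]<340: print(n,nm,st,ce.round(1),'X',X.round(1))
print(env.observe()['time'])
E
python3 chk.py
```

```text
position: [475.7, 287.5, 397.9]
ft_force: [0.2, 0.1, 0.3]
position: [384.7, 276.8, 416.2]
ft_force: [0.7, 0.5, 0.4]
wrist or [ 308   56   14  109 1400] [314.8 109.7] X [479.8 288.1 248. ]
top or [185 198   7  32 146] [188.2 214.2] X [477.  285.2 250.6]
scene or [248 176  16  13 115] [255.7 181.7] X [469.8 282.  244.4]
scene bl [253 206  11  27 197] [258.3 219.8] X [471.8 285.6  99.1]
wrist or [ 307   58   15  107 1380] [314.  110.4] X [480.4 287.7 249.4]
top or [185 198   7  31 140] [188.2 213.5] X [479.9 286.  247.1]
scene or [248 176  16  13 113] [255.7 181.7] X [471.9 284.1 243.2]
scene bl [253 206  11  27 195] [258.3 219.7] X [469.8 283.5 100.5]
44.175
```

```bash
python3 -m pendant '[[0,0,0,0],[0,0,0,0],[0,0,0,0],[0,0,0,0],[0,0,0,0]]' | grep time;  python3 -m pendant '[[0,0,0,0],[0,0,0,0],[0,0,0,0],[0,0,0,0],[0,0,0,0]]' | grep time; python3 -m pendant '[[0,0,0,0],[0,0,0,0],[0,0,0,0],[0,0,0,0],[0,0,0,0]]' | grep time; python3 chk.py && python3 -c "
from workcell import env
print(env.close_job())"
```

```text
time: 44.8
time: 45.42
time: 46.05
wrist or [ 307   57   15  108 1408] [314.2 110.7] X [480.4 287.8 248.3]
top or [185 198   7  31 144] [188.1 213.7] X [479.7 285.6 248.6]
scene or [248 176  16  13 115] [255.7 181.7] X [466.7 278.9 246.1]
scene bl [253 206  11  27 198] [258.2 219.7] X [469.2 283.  100.9]
wrist or [ 307   57   15  108 1399] [314.2 110.6] X [480.4 287.8 248.9]
top or [185 198   7  31 141] [188.2 213.7] X [479.4 285.1 251.1]
scene or [248 176  16  13 116] [255.6 181.8] X [469.7 282.  244.4]
scene bl [253 206  11  27 197] [258.3 219.7] X [466.5 280.3 102.8]
46.35
the job is handed in; nothing more can be done
None
```

The panel hangs still on the S-hook at the middle of the drying-rail bar with the robot clear, handed in at 46 s; while hanging it, the wire pressed the bar once with about 7 N.

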